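# Restock the stepped reagent stand

### The job

The delivery tray holds a row of four new amber bottles of different shapes. Restock the two-step stand so that the back row repeats the order of the front row: stand each new bottle upright on the raised back step, in the lane directly behind the old bottle of the same shape. Keep the bottles upright, set them down rather than dropping them, and leave the old bottles standing where they are.

Things in the scene. Friction and masses are not known exactly. Their poses are not given: they have to be found in the camera images.
- stand: White two-step stand, fixed. Origin on the bench under its centre; x points from front to back step. Front step: x -79 to 0 mm, top 20 mm above the bench, with the old row. Back step, empty: x 0 to 78 mm, top 50 mm; rail behind it, top 80 mm. Dividers 4 mm thick, 22 mm above each step, at y = -168, -84, 0, 84, 168 mm make 4 lanes, 80 mm clear, centred at y = -126, -42, 42, 126 mm.
- tray: Grey delivery tray, fixed, 166 x 340 mm (x, y), walls 35 mm high, floor 5 mm. Origin on the bench under its centre. Four cells 104 x 80 mm, centred at x = 27 mm, y = -126, -42, 42, 126 mm, hold the new bottles in any order; the strip on its -x side holds a pen and a spare cap, not part of the job.
- new_round_mid (a point): New round bottle: 112 mm tall; body 50 mm in diameter, straight up to 62 mm, then sloping in to a 23 mm neck; screw cap 28 mm in diameter filling the top 24 mm (88 to 112 mm above the foot). Amber glass, black top, paper label, about 220 g. Stands upright in the tray at the start. This point is on its axis, half-way up (56 mm above the foot); z axis up.
- new_jar_mid (a point): New squat wide-mouth jar: 84 mm tall; body 54 mm in diameter up to 57 mm; wide screw cap 50 mm in diameter filling the top 21 mm (63 to 84 mm above the foot). Amber glass, black top, paper label, about 200 g. Stands upright in the tray at the start. This point is on its axis, half-way up (42 mm above the foot); z axis up.
- new_square_mid (a point): New square bottle: 100 mm tall; body 46 x 46 mm (sides along its x and y axes) up to 64 mm, then sloping in to a 25 mm neck; screw cap 33 mm in diameter filling the top 22 mm (78 to 100 mm above the foot). Amber glass, black top, paper label, about 200 g. Stands upright in the tray at the start. This point is on its axis, half-way up (50 mm above the foot); z axis up.
- new_dropper_mid (a point): New slim dropper bottle: 100 mm tall; body 34 mm in diameter up to 52 mm, then sloping in; plain collar 22 mm in diameter from 61 to 80 mm above the foot, and on it a rubber bulb 15 mm in diameter up to the top. Amber glass, black top, paper label, about 80 g. Stands upright in the tray at the start. This point is on its axis, half-way up (50 mm above the foot); z axis up.
- old_round_mid (a point): Old bottle of the same kind and size as the new round one, standing loose in one lane on the front step of the stand, in any order. This point is on its axis, half-way up (56 mm above the foot); z axis up.
- old_jar_mid (a point): Old bottle of the same kind and size as the new jar one, standing loose in one lane on the front step of the stand, in any order. This point is on its axis, half-way up (42 mm above the foot); z axis up.
- old_square_mid (a point): Old bottle of the same kind and size as the new square one, standing loose in one lane on the front step of the stand, in any order. This point is on its axis, half-way up (50 mm above the foot); z axis up.
- old_dropper_mid (a point): Old bottle of the same kind and size as the new dropper one, standing loose in one lane on the front step of the stand, in any order. This point is on its axis, half-way up (50 mm above the foot); z axis up.

How it is judged:
At the end, for the whole second after the job is handed in: Each new bottle stands at rest and released, upright within 0.1 rad, its foot on the back step (height within 6 mm, at most 3 mm over the front edge), in the same lane as the old bottle of its kind; every old bottle is upright, within 15 mm of where it was ((y of each of old_round_mid, new_round_mid in the frame of stand below -0.084 m or y of each of old_round_mid, new_round_mid in the frame of stand above -0.084 m) and (y of each of old_round_mid, new_round_mid in the frame of stand below 0 m or y of each of old_round_mid, new_round_mid in the frame of stand above 0 m) and (y of each of old_round_mid, new_round_mid in the frame of stand below 0.084 m or y of each of old_round_mid, new_round_mid in the frame of stand above 0.084 m) and y of new_round_mid in the frame of stand between -0.168 and 0.168 m and x of new_round_mid in the frame of stand between 0.022 and 0.078 m and z of new_round_mid in the frame of stand between 0.1 and 0.112 m and angle between each of new_round_mid, old_round_mid, new_jar_mid, old_jar_mid, new_square_mid, old_square_mid, new_dropper_mid, old_dropper_mid's own z axis and vertical below 0.1 rad and linear speed of each of new_round, new_jar, new_square, new_dropper below 0.02 m/s and distance of each of old_round_mid, old_jar_mid, old_square_mid, old_dropper_mid from where it was at the start of the episode below 0.015 m and (y of each of old_jar_mid, new_jar_mid in the frame of stand below -0.084 m or y of each of old_jar_mid, new_jar_mid in the frame of stand above -0.084 m) and (y of each of old_jar_mid, new_jar_mid in the frame of stand below 0 m or y of each of old_jar_mid, new_jar_mid in the frame of stand above 0 m) and (y of each of old_jar_mid, new_jar_mid in the frame of stand below 0.084 m or y of each of old_jar_mid, new_jar_mid in the frame of stand above 0.084 m) and y of new_jar_mid in the frame of stand between -0.168 and 0.168 m and x of new_jar_mid in the frame of stand between 0.024 and 0.078 m and z of new_jar_mid in the frame of stand between 0.086 and 0.098 m and (y of each of old_square_mid, new_square_mid in the frame of stand below -0.084 m or y of each of old_square_mid, new_square_mid in the frame of stand above -0.084 m) and (y of each of old_square_mid, new_square_mid in the frame of stand below 0 m or y of each of old_square_mid, new_square_mid in the frame of stand above 0 m) and (y of each of old_square_mid, new_square_mid in the frame of stand below 0.084 m or y of each of old_square_mid, new_square_mid in the frame of stand above 0.084 m) and y of new_square_mid in the frame of stand between -0.168 and 0.168 m and x of new_square_mid in the frame of stand between 0.02 and 0.078 m and z of new_square_mid in the frame of stand between 0.094 and 0.106 m and (y of each of old_dropper_mid, new_dropper_mid in the frame of stand below -0.084 m or y of each of old_dropper_mid, new_dropper_mid in the frame of stand above -0.084 m) and (y of each of old_dropper_mid, new_dropper_mid in the frame of stand below 0 m or y of each of old_dropper_mid, new_dropper_mid in the frame of stand above 0 m) and (y of each of old_dropper_mid, new_dropper_mid in the frame of stand below 0.084 m or y of each of old_dropper_mid, new_dropper_mid in the frame of stand above 0.084 m) and y of new_dropper_mid in the frame of stand between -0.168 and 0.168 m and x of new_dropper_mid in the frame of stand between 0.014 and 0.078 m and z of new_dropper_mid in the frame of stand between 0.094 and 0.106 m); the robot touches nothing.
It fails at once if a new bottle is tipped over (more than 45 degrees) (angle between any of new_round_mid, new_jar_mid, new_square_mid, new_dropper_mid's own z axis and vertical above 0.785 rad).
It fails at once if a new bottle is dropped (out of the fingers and faster than 0.6 m/s: a fall of about 2 cm) ((linear speed of new_round above 0.6 m/s and contact force between new_round and the fingers below 0.05 N) or (linear speed of new_jar above 0.6 m/s and contact force between new_jar and the fingers below 0.05 N) or (linear speed of new_square above 0.6 m/s and contact force between new_square and the fingers below 0.05 N) or (linear speed of new_dropper above 0.6 m/s and contact force between new_dropper and the fingers below 0.05 N)).
It fails at once if an old bottle is shoved more than 25 mm or knocked over (distance of any of old_round_mid, old_jar_mid, old_square_mid, old_dropper_mid from where it was at the start of the episode above 0.025 m or angle between any of old_round_mid, old_jar_mid, old_square_mid, old_dropper_mid's own z axis and vertical above 0.5 rad).
It also fails if it takes over 120 s, if anything falls off the work surface, if the arm or the gripper's body presses on something with over 40 N, if the wrist force passes 120 N, or if a joint passes its speed limit or range.

### The arm

A 7-joint arm with a two-finger parallel gripper is mounted at the origin on the work surface. World frame = base frame: x ahead of the robot, y to its left, z up, the work surface at z = 0. Lengths are in m, angles in rad, forces in N, time in s.
With the tool pointing down it reaches from about 0.425 to 0.925 m from the base axis. Payload 6.8 kg.
Tool frame: the origin (TCP) lies between the finger pads; the fingertips stand 17 mm ahead of it and the grasp point (between the pads) lies 2 mm behind it; z points along the fingers, x is the direction in which the jaws open and shut, and the axes are right-handed (so a half turn about z gives the same grasp; the last joint's range is limited). The gripper opens to 85 mm and grips with 20 to 120 N. Pads are 22 mm wide; open, the fingers measure 114 mm over their backs; the gripper's body (76 mm by 85 mm) begins 54 mm behind the grasp point. The pads swing forward as they close: fully open they stand 13 mm farther back than shut.
Start: joints at [1.225, 0.477, 0.022, 1.555, -0.011, 1.109, -0.083], TCP at [0.159, -0.656, 0.21] pointing down, gripper open.
Joint ranges: [-2.96, 2.96], [-0.34, 2.1], [-1.41, 1.46], [0.24, 2.44], [-1.37, 4.51], [0.17, 1.92], [-2.96, 2.96]. Speed limits (rad/s): [2.39, 2.39, 3.14, 3.14, 3.14, 3.14, 3.14].

### API

Orientations are given as a unit quaternion [w, x, y, z].
In Python, from station import readout, read_camera, get_calibration, bot, models gives the robot as it stands.
- The arm moves only by the tool carry_out, never from a script. Its argument "deltas" is a list of rows, each a list of 2 entries, a list of its own where there are three numbers: the shift along the tool's x, y, z in cm, then the turn about the tool's z in degrees. A call has 1 to 10 rows; each row is the pose to reach, as a shift and turn from the pose measured when the call began, along the tool's axes at that moment; what a row does not reach only later rows make up. A row lasts 1/8 s, in which the tool goes at most 62.5 mm and 10.7 degrees, less where a joint would pass 70% of its speed; a pose out of reach is approached as far as the arm can. A call with a gripper value outside its range is refused whole. "hand" is the opening, from 0 (shut) to 1 (fully open), set as the call begins (left out, the last holds). The fingers move at their own pace and stop on an object; "newtons" is the grip in N (left out, the last holds). Time passes only in rows, so rows that repeat a pose let the fingers close. It gives the time, the measured TCP pose, the force and the opening at its end, in the units of the state.
- readout.get_obs(): the state, without advancing time (a new reading comes with each control period).
- read_camera(name): name is "side" or "top"; returns the picture (480x640x3 uint8, red, green, blue); there is no depth.
- get_calibration(name): a dict with "fov_y" (degrees; the focal length in pixels is half the picture's height over the tangent of half this angle, whatever the lens; pixels are square), "cx", "cy" (the principal point, pixels), "world_from_camera" (4x4, takes a point from camera to world coordinates). Camera axes: x right, y down, z forward; pixel columns grow to the right and rows downward; lengths in m; the calibration is good to about 2 mm. A picture is of the moment at which its call begins. get_calibration takes no time and is no camera call.
- bot.hand_in(): hands the job in, once; it reports no verdict.
Trained networks look in the newest picture that a camera, given by its name, has taken for a name from the list of things; names that differ only in an ending like _2 or _b are one class to them, and where a whole thing is asked for, a point or a joint stands for the part that bears it (a point fixed in the world has none). Each returns a list of dicts, best first, with "score" (0 to 1); they miss things now and then, are a little off and sometimes report something else, mostly with a low value. They report only what shows in the picture. A call takes as long as a camera call.
- models.spot_in(query, camera): "centre" ([row, column] in pixels, amid what is visible of it).
The state is a dict: "t": time; "q": joint angles; "joint_vel": joint speeds; "joint_torque": joint torques, N m; "eef_pos": TCP position; "tool_rot": TCP orientation; "contact_force": force on the tool from outside, world axes, zero at the start; "torque": the same for the moment, N m; "gripper_width": opening from 0.0 (shut) to 1.0 (fully open).
Only numpy, scipy, OpenCV 4.12 (cv2) and the standard library are available. Lean on these libraries where they do the work, as an engineer would, in place of code of your own. Each camera call takes 0.05 s, during which the arm holds its last target. There are 200 camera calls.

## Working session

There is one attempt and no reset: what is moved stays moved. The work goes in short steps, Python scripts to look and compute and a tool call to move; the robot and the scene stay as the last step left them, time stands still between calls to the robot, and variables do not carry over. Pictures are saved under pics/ and viewed, about 12 in all and at most 16, crops included, and the job is handed in when it is done.

Besides the shell and the picture viewer there is one more tool, called after "Emit:" as name([rows], argument=value, ...), one row to a line, values as JSON. carry_out: Moves the arm, as the interface text tells. Its arguments: {"type":"object","properties":{"deltas":{"type":"array"},"hand":{"type":"number"},"newtons":{"type":"number"}},"required":["deltas"]}

```bash
mkdir -p pics; python3 - <<'E'
from station import readout, read_camera, get_calibration, bot, models
import cv2,numpy as np
o=readout.get_obs();print(o['t'],o['eef_pos'],o['tool_rot'],o['gripper_width'])
for n in('side','top'):
    c=get_calibration(n);print(n,c)
    cv2.imwrite(f'pics/{n}0.png',cv2.cvtColor(read_camera(n),cv2.COLOR_RGB2BGR))
    for k in('round','jar','square','dropper'):
        for p in('new','old'):
            print(p,k,[(np.round(d['centre']).tolist(),round(d['score'],2)) for d in models.spot_in(f'{p}_{k}_mid',n)[:3]])
    for q in('stand','tray'): print(q,[(np.round(d['centre']).tolist(),round(d['score'],2)) for d in models.spot_in(q,n)[:2]])
E
```

```text
0.0 [ 0.15885463 -0.65538661  0.20861748] [-5.21563877e-04  7.86000223e-01 -6.18225511e-01 -7.71195324e-04] 1.0007169399165368
side {'fov_y': 48.1182117696944, 'cx': 306.2081085685772, 'cy': 243.05463762980867, 'world_from_camera': array([[ 0.98532504, -0.1345804 ,  0.104989  ,  0.37458592],
       [-0.16960019, -0.70258281,  0.69109563, -0.75801663],
       [-0.01924446, -0.69875998, -0.71509729,  0.86483391],
       [ 0.        ,  0.        ,  0.        ,  1.        ]])}
new round [([396.0, 378.0], 0.58)]
old round [([192.0, 295.0], 0.94)]
new jar [([315.0, 356.0], 0.63)]
old jar [([167.0, 289.0], 0.72)]
new square [([280.0, 352.0], 0.69)]
old square [([146.0, 285.0], 0.55)]
new dropper [([356.0, 370.0], 0.72)]
old dropper [([220.0, 295.0], 0.96), ([356.0, 370.0], 0.22)]
stand [([205.0, 323.0], 0.76)]
tray [([365.0, 343.0], 0.87)]
top {'fov_y': 48.643807090567826, 'cx': 314.40935288503874, 'cy': 232.28958273791102, 'world_from_camera': array([[ 0.00733254, -0.99140807,  0.13059967,  0.34127206],
       [-0.99995282, -0.00643751,  0.00727413, -0.01647322],
       [-0.00637089, -0.13064684, -0.9914085 ,  1.20836164],
       [ 0.        ,  0.        ,  0.        ,  1.        ]])}
new round [([212.0, 463.0], 0.91)]
old round [([233.0, 230.0], 0.8)]
new jar [([210.0, 388.0], 0.77)]
old jar [([227.0, 193.0], 0.7)]
new square [([206.0, 351.0], 0.75)]
old square [([227.0, 154.0], 0.68), ([212.0, 462.0], 0.64)]
new dropper [([208.0, 427.0], 0.56)]
old dropper [([242.0, 268.0], 0.62)]
stand [([210.0, 218.0], 0.8)]
tray [([225.0, 410.0], 0.63)]
```

View pics/side0.png

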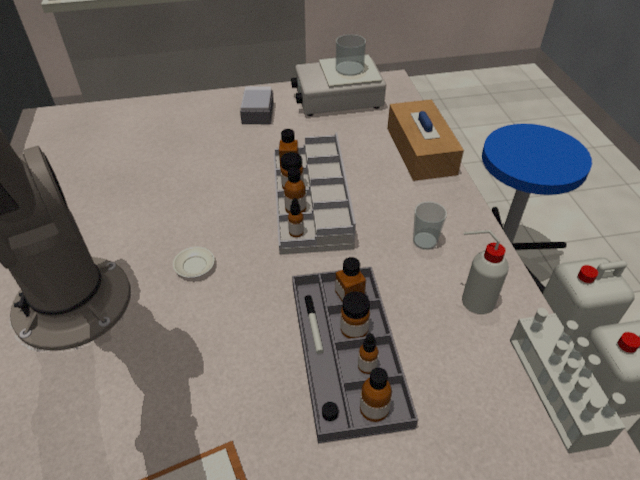

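View pics/top0.png

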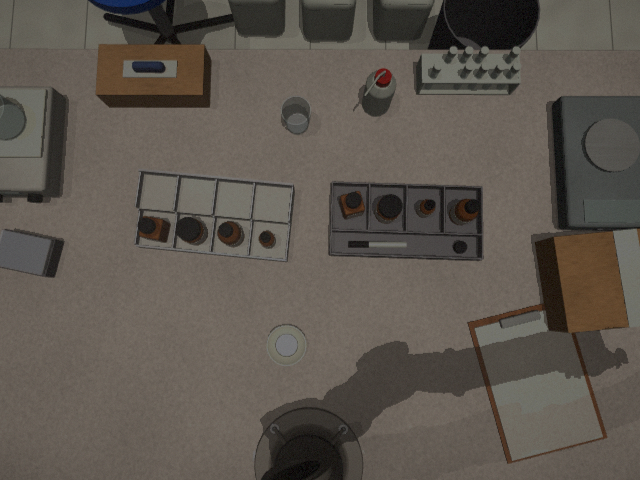

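Front row from +y (left): square, jar, round, dropper. Tray from +y: square, jar, dropper, round. In the top picture the stand spans about (137–294, 171–261) and the tray (329–482, 182–259). Next are close crops for the poses.

```bash
python3 - <<'E'
import cv2
im=cv2.imread('pics/top0.png')
def crop(c0,r0,w,h,s,n):
    c=cv2.resize(im[r0:r0+h,c0:c0+w],None,fx=s,fy=s,interpolation=cv2.INTER_CUBIC)
    c=cv2.convertScaleAbs(c,alpha=1.5)
    for x in range(0,w,20): cv2.putText(c,str(c0+x),(x*s,8),0,.35,(0,255,0),1); cv2.line(c,(x*s,8),(x*s,16),(0,255,0),1)
    for y in range(0,h,20): cv2.putText(c,str(r0+y),(0,y*s+4),0,.35,(0,255,0),1)
    cv2.imwrite(n,c)
crop(130,164,170,104,4,'pics/c_stand.png')
crop(322,174,166,92,4,'pics/c_tray.png')
E
```

```text
(no output)
```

View pics/c_stand.png

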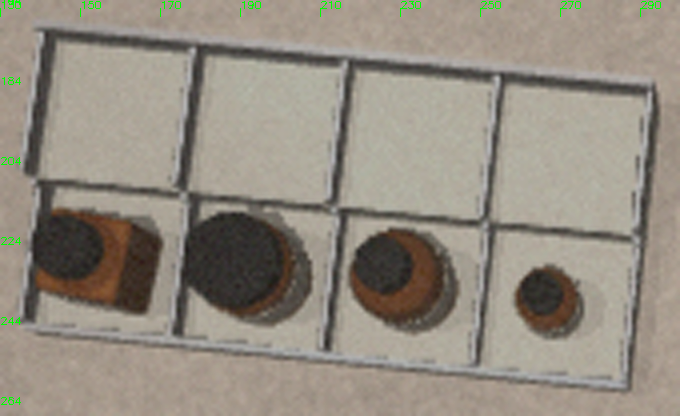

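View pics/c_tray.png

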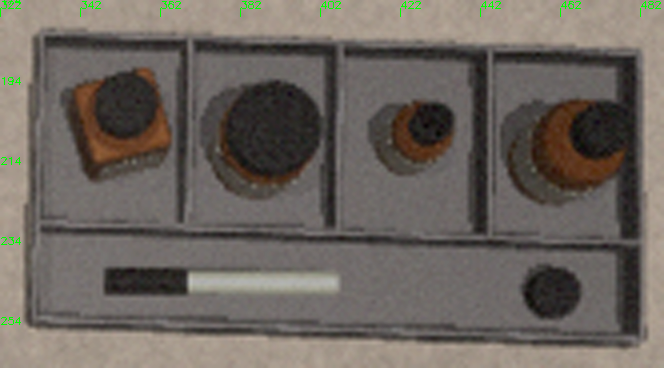

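```bash
cat > h.py <<'E'
import numpy as np, cv2
from scipy.optimize import least_squares
from station import get_calibration
def proj(P,n='top'):
    c=get_calibration(n);T=np.linalg.inv(c['world_from_camera']);f=240/np.tan(np.radians(c['fov_y']/2))
    p=np.atleast_2d(P)@T[:3,:3].T+T[:3,3]
    return np.c_[c['cx']+f*p[:,0]/p[:,2],c['cy']+f*p[:,1]/p[:,2]]
def ray(uv,z,n='top'):
    c=get_calibration(n);T=c['world_from_camera'];f=240/np.tan(np.radians(c['fov_y']/2))
    d=T[:3,:3]@[(uv[0]-c['cx'])/f,(uv[1]-c['cy'])/f,1];o=T[:3,3]
    return o+d*(z-o[2])/d[2]
def place(p,L):
    L=np.atleast_2d(L);c,s=np.cos(p[2]),np.sin(p[2])
    return np.c_[p[0]+c*L[:,0]-s*L[:,1],p[1]+s*L[:,0]+c*L[:,1],L[:,2]]
def fit(L,uv,g):
    r=least_squares(lambda p:(proj(place(p,L))-uv).ravel(),g);return r.x,r.fun.reshape(-1,2)
E
python3 - <<'E'
from h import *
L=[];U=[]
for y,a,b in((.084,(183,188),(193,48)),(0,(333,205),(345,62)),(-.084,(485,218),(498,76))):
    L+=[(0,y,.072),(.078,y,.072)];U+=[a,b]
for y,a in((.084,(178,333)),(0,(328,348)),(-.084,(478,362))): L.append((-.079,y,.042));U.append(a)
s,e=fit(np.array(L),np.array(U)/4+[130,164],[.55,.2,0]);print('stand',s.round(4),np.degrees(s[2]));print(e.round(1).tolist())
L=[(.083,.17,.035),(.083,-.17,.035),(-.083,-.17,.035),(-.083,.17,.035)]
t,e=fit(np.array(L),np.array([(38,32),(639,52),(641,342),(28,322)])/4+[322,174],[.55,-.2,0]);print('tray',t.round(4),np.degrees(t[2]),e.round(1).tolist())
def loc(p,w): d=w[:2]-p[:2];c,s=np.cos(p[2]),np.sin(p[2]);return np.array([c*d[0]+s*d[1],-s*d[0]+c*d[1]]).round(4)
for k,uv,z in(('square',(127,104),.105),('jar',(272,128),.089),('dropper',(432,122),.105),('round',(600,130),.117)):
    w=ray(np.array(uv)/4+[322,174],z);print('new',k,w.round(4),loc(t,w),'side px top',proj(w,'side').round(0))
for k,uv,z in(('square',(68,247),.12),('jar',(233,260),.104),('round',(382,263),.132),('dropper',(543,292),.12)):
    w=ray(np.array(uv)/4+[130,164],z);print('old',k,w.round(4),loc(s,w),'side',proj(w,'side').round(0))
for y in(.126,.042,-.042,-.126):
    w=place(s,(.039,y,.05))[0];print('target',y,w.round(4),np.hypot(*w[:2]).round(3))
E
```

```text
stand [ 0.5289  0.2123 -0.0795] -4.55742351939456
[[-1.1, 0.0], [0.7, 0.1], [-0.2, -0.9], [0.7, -0.2], [0.2, -0.9], [0.6, -0.5], [-0.6, 1.2], [-0.3, 0.7], [-0.0, 0.5]]
tray [ 0.524  -0.2122 -0.0273] -1.5659414467713397 [[-0.5, -0.4], [0.4, -0.5], [0.4, 0.6], [-0.3, 0.3]]
new square [ 0.5559 -0.091   0.105 ] [0.0287 0.1221] side px top [[348. 263.]]
new jar [ 0.5465 -0.1695  0.089 ] [0.0213 0.0433] side px top [[353. 301.]]
new dropper [ 0.5473 -0.2516  0.105 ] [ 0.0244 -0.0387] side px top [[365. 333.]]
new round [ 0.5413 -0.3362  0.117 ] [ 0.0208 -0.1235] side px top [[374. 373.]]
old square [0.4961 0.339  0.12  ] [-0.0428  0.1237] side [[285. 133.]]
old jar [0.492 0.257 0.104] [-0.0403  0.0416] side [[288. 159.]]
old round [0.4871 0.1736 0.132 ] [-0.0386 -0.0419] side [[291. 171.]]
old dropper [0.4742 0.092  0.12  ] [-0.045  -0.1243] side [[291. 200.]]
target 0.126 [0.5778 0.3348 0.05  ] 0.668
target 0.042 [0.5711 0.2511 0.05  ] 0.624
target -0.042 [0.5644 0.1673 0.05  ] 0.589
target -0.126 [0.5578 0.0836 0.05  ] 0.564
```

```bash
cat >> h.py <<'E'
def plan(*targets,yaw=-94.5):
    """print tool-frame deltas (cm) and turn (deg) from the present pose to world TCP targets"""
    from station import readout
    from scipy.spatial.transform import Rotation as R
    o=readout.get_obs();q=np.array(o['tool_rot']);M=R.from_quat(q[[1,2,3,0]]).as_matrix();p=np.array(o['eef_pos'])
    y=np.degrees(np.arctan2(M[1,0],M[0,0]))
    print('t',o['t'],'pos',p.round(4),'yaw',y.round(1),'z',M[:,2].round(3),'w',round(o['gripper_width'],3),'F',np.round(o['contact_force'],1))
    for T in targets: print(T,'->',(M.T@(np.array(T)-p)*100).round(2).tolist(),'turn',(y-yaw).round(1))
E
python3 -c "
from h import *
plan((.5413,-.3362,.22),(.5413,-.3362,.105))"
```

```text
t 1.1 pos [ 0.159  -0.656   0.2096] yaw -76.4 z [ 0. -0. -1.] w 0.998 F [ 0.7 -0.2 -0.2]
(0.5413, -0.3362, 0.22) -> [-22.08, -44.69, -1.04] turn 18.1
(0.5413, -0.3362, 0.105) -> [-22.08, -44.69, 10.46] turn 18.1
```

```bash
python3 -c "
from h import *
for n in('top','side'): print(n,proj([(0,0,0),(.159,-.656,.21),(.16,-.656,.4),(.35,-.5,.2)],n).round(0).tolist())
print([ray(p,z).round(3).tolist() for z in (0,.15) for p in((553,332),(537,238))])"
```

```text
top [[309.0, 461.0], [670.0, 406.0], [756.0, 431.0], [575.0, 299.0]]
side [[72.0, 303.0], [80.0, 675.0], [-4.0, 642.0], [261.0, 480.0]]
[[0.279, -0.542, 0.0], [0.491, -0.517, 0.0], [0.287, -0.477, 0.15], [0.472, -0.454, 0.15]]
```

```bash
python3 -c "
from h import *
plan((.159,-.656,.33),(.21,-.42,.33),(.541,-.336,.25))"
```

```text
t 1.1 pos [ 0.159  -0.656   0.2096] yaw -76.4 z [ 0. -0. -1.] w 0.998 F [ 0.7 -0.2 -0.2]
(0.159, -0.656, 0.33) -> [-0.0, -0.0, -12.04] turn 18.1
(0.21, -0.42, 0.33) -> [-21.74, -10.51, -12.04] turn 18.1
(0.541, -0.336, 0.25) -> [-22.11, -44.66, -4.04] turn 18.1
```

Emit:
carry_out([
  [[0,0,-6],0],
  [[0,0,-12],0],
  [[-5.5,-2.5,-12],4],
  [[-11,-5,-12],8],
  [[-16.5,-7.5,-12],12],
  [[-21.7,-10.5,-12],16],
  [[-21.7,-15,-12],18],
  [[-21.8,-20,-11],18],
  [[-21.8,-25,-10],18],
  [[-21.8,-30,-9],18],
], hand=0.65, newtons=30)

```text
t: 2.35
eef_pos: [0.4007, -0.3731, 0.2997]
tool_rot: [0.0, -0.679, 0.734, -0.0]
contact_force: [-0.3, -0.5, 0.0]
gripper_width: 0.651
```

```bash
python3 -c "
from h import *
plan((.5413,-.3362,.22),(.5413,-.3362,.105))"
```

```text
t 2.35 pos [ 0.4007 -0.3731  0.2997] yaw -94.4 z [ 0.001 -0.001 -1.   ] w 0.651 F [-0.3 -0.5  0. ]
(0.5413, -0.3362, 0.22) -> [-4.76, -13.73, 7.97] turn 0.1
(0.5413, -0.3362, 0.105) -> [-4.77, -13.73, 19.47] turn 0.1
```

Emit:
carry_out([
  [[-1.6,-4.6,2],0],
  [[-3.2,-9.2,5],0],
  [[-4.8,-13.7,9],0],
  [[-4.8,-13.7,14],0],
  [[-4.8,-13.7,14],0],
])

```text
t: 2.98
eef_pos: [0.5383, -0.3343, 0.1557]
tool_rot: [-0.002, -0.68, 0.733, 0.004]
contact_force: [-0.6, 0.2, 1.0]
gripper_width: 0.645
```

```bash
cat >> h.py <<'E'
def look(name,tag,c0,r0,w,h,s):
    from station import read_camera
    im=cv2.cvtColor(read_camera(name),cv2.COLOR_RGB2BGR);cv2.imwrite(f'pics/{tag}_full.png',im)
    c=cv2.convertScaleAbs(cv2.resize(im[r0:r0+h,c0:c0+w],None,fx=s,fy=s,interpolation=cv2.INTER_CUBIC),alpha=1.4)
    for x in range(0,w,20): cv2.putText(c,str(c0+x),(x*s,8),0,.35,(0,255,0),1)
    for y in range(20,h,20): cv2.putText(c,str(r0+y),(0,y*s+4),0,.35,(0,255,0),1)
    return c
def both(tag,a,b):
    x=look('side',tag+'s',*a);y=look('top',tag+'t',*b);H=max(x.shape[0],y.shape[0])
    p=lambda i:cv2.copyMakeBorder(i,0,H-i.shape[0],0,4,0)
    cv2.imwrite(f'pics/{tag}.png',np.hstack([p(x),p(y)]))
E
python3 -c "
from h import *
both('r1',(320,290,110,140,4),(420,160,80,80,4))
plan((.5413,-.3362,.105))"
```

```text
t 3.075 pos [ 0.5409 -0.3367  0.1609] yaw -94.5 z [ 0.001 -0.001 -1.   ] w 0.651 F [-0.2 -0.7  0.7]
(0.5413, -0.3362, 0.105) -> [-0.06, -0.03, 5.59] turn 0.0
```

View pics/r1.png

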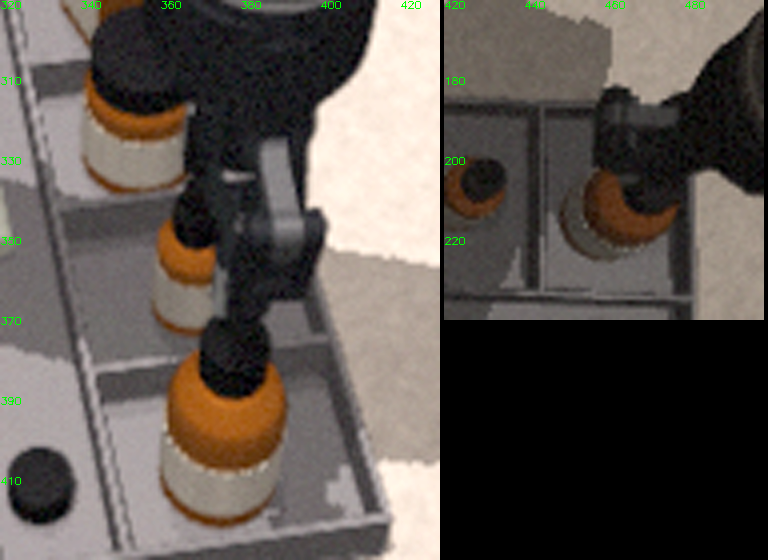

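```bash
python3 -c "
from h import *
P=[(.541,-.337,.161),(.541,-.309,.161),(.541,-.365,.161),(.541,-.309,.144),(.541,-.365,.144),(.541,-.336,.117)]
print(proj(P).round(0).tolist());print(proj(P,'side').round(0).tolist())"
```

```text
[[479.0, 203.0], [465.0, 203.0], [493.0, 203.0], [462.0, 204.0], [490.0, 204.0], [472.0, 207.0]]
[[376.0, 358.0], [372.0, 343.0], [381.0, 374.0], [371.0, 349.0], [380.0, 380.0], [374.0, 373.0]]
```

Emit:
carry_out([
  [[0,0,0],0],
  [[0,0,0],0],
  [[0,0,0],0],
  [[0,0,0],0],
], hand=0.33)

```text
t: 3.58
eef_pos: [0.541, -0.3368, 0.1614]
tool_rot: [-0.0, -0.679, 0.734, -0.001]
contact_force: [0.4, -0.5, 0.3]
gripper_width: 0.332
```

```bash
python3 -c "
from h import *
both('r2',(320,290,110,140,4),(420,160,80,80,4))
plan((.5413,-.3362,.105))"
```

```text
t 3.675 pos [ 0.5409 -0.3367  0.161 ] yaw -94.5 z [ 0.001 -0.001 -1.   ] w 0.327 F [-0.4 -0.6  0.8]
(0.5413, -0.3362, 0.105) -> [-0.06, -0.03, 5.6] turn 0.0
```

View pics/r2.png

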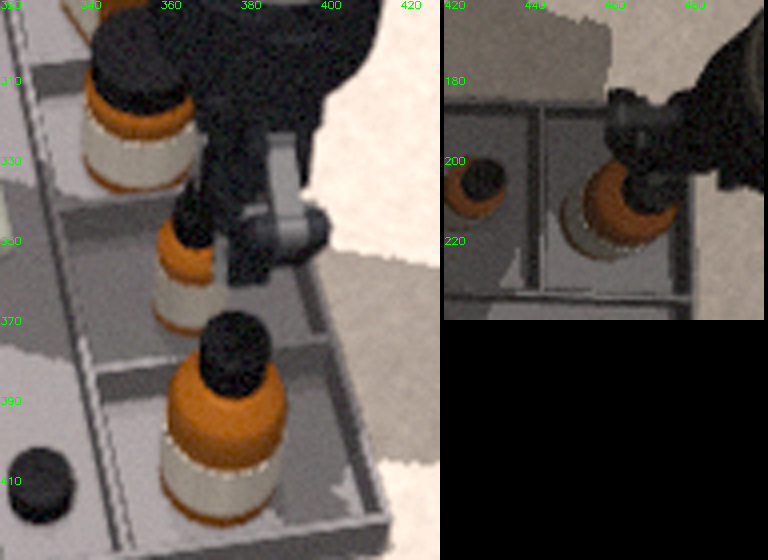

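```bash
python3 -c "
from h import *
t=(.524,-.2122,-.0273);s=(.5289,.2123,-.0795)
C=[(-.083,.17,.035),(.083,.17,.035),(.083,-.17,.035),(-.083,-.17,.035)]
print('tray',proj(place(t,C),'side').round(0).tolist())
print('stand',proj(place(s,[(-.079,-.17,.042),(.078,-.17,.08),(.078,.17,.08),(-.079,.17,.042)]),'side').round(0).tolist())
f=lambda P:np.r_[proj(P)[0]-[472,206.5],proj(P,'side')[0]-[379,374]]
r=least_squares(f,[.54,-.33,.1]);print(r.x.round(4),r.fun.round(1))
print(proj([(.541,-.336,z) for z in (.005,.067,.105,.117)],'side').round(0).tolist())
"; python3 -c "
import cv2
im=cv2.imread('pics/side0.png')
c=cv2.convertScaleAbs(cv2.resize(im[255:445,280:420],None,fx=3,fy=3,interpolation=cv2.INTER_CUBIC),alpha=1.4)
for x in range(280,420,20): cv2.putText(c,str(x),((x-280)*3,8),0,.35,(0,255,0),1)
for y in range(275,445,20): cv2.putText(c,str(y),(0,(y-255)*3+4),0,.35,(0,255,0),1)
cv2.imwrite('pics/c_side.png',c)"
```

```text
tray [[289.0, 275.0], [368.0, 266.0], [415.0, 419.0], [314.0, 434.0]]
stand [[278.0, 243.0], [352.0, 224.0], [332.0, 133.0], [271.0, 149.0]]
[ 0.5462 -0.3376  0.1134] [ 0.1 -2.  -1.5  0.4]
[[370.0, 407.0], [372.0, 389.0], [374.0, 377.0], [374.0, 373.0]]
```

View pics/c_side.png

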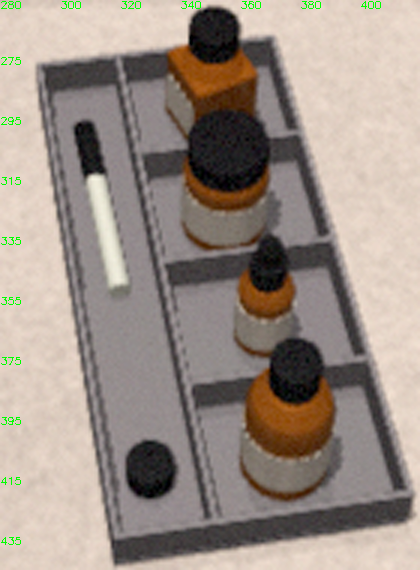

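Emit:
carry_out([
  [[0,0,0],0],
  [[0,0,0],0],
  [[0,0,2],0],
  [[0,0,4],0],
  [[0,-0.2,5.3],0],
  [[0,-0.2,5.3],0],
  [[0,-0.2,5.3],0],
], hand=0.65)

```text
t: 4.55
eef_pos: [0.5434, -0.337, 0.1082]
tool_rot: [0.0, -0.679, 0.734, -0.001]
contact_force: [0.2, -0.4, 0.3]
gripper_width: 0.646
```

```bash
python3 -c "
from h import *
both('r3',(320,290,110,140,4),(420,160,80,80,4))
plan((.5413,-.3362,.105))"
```

```text
t 4.65 pos [ 0.5435 -0.3372  0.1088] yaw -94.5 z [ 0.002 -0.002 -1.   ] w 0.653 F [ 0.3 -0.3 -0.6]
(0.5413, -0.3362, 0.105) -> [-0.08, 0.23, 0.38] turn 0.0
```

View pics/r3.png

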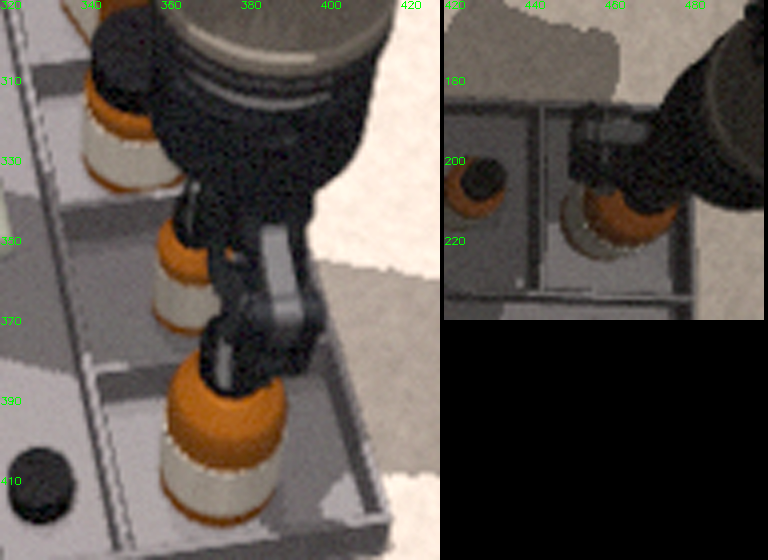

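Emit:
carry_out([
  [[0,0,0.8],0],
  [[0,0,0.8],0],
  [[0,0,0.8],0],
  [[0,0,0.8],0],
  [[0,0,0.8],0],
  [[0,0,0.8],0],
  [[0,0,0.8],0],
], hand=0.1, newtons=40)

```text
t: 5.52
eef_pos: [0.5435, -0.3372, 0.1008]
tool_rot: [0.0, -0.679, 0.734, -0.001]
contact_force: [0.2, -0.4, -0.8]
gripper_width: 0.103
```

```bash
python3 -c "
from h import *
both('r4',(320,290,110,140,4),(420,160,80,80,4))
plan((.5413,-.3362,.105))"
```

```text
t 5.625 pos [ 0.5435 -0.3372  0.1008] yaw -94.5 z [ 0.002 -0.002 -1.   ] w 0.103 F [-1.1 -0.3 -0. ]
(0.5413, -0.3362, 0.105) -> [-0.08, 0.23, -0.42] turn 0.0
```

View pics/r4.png

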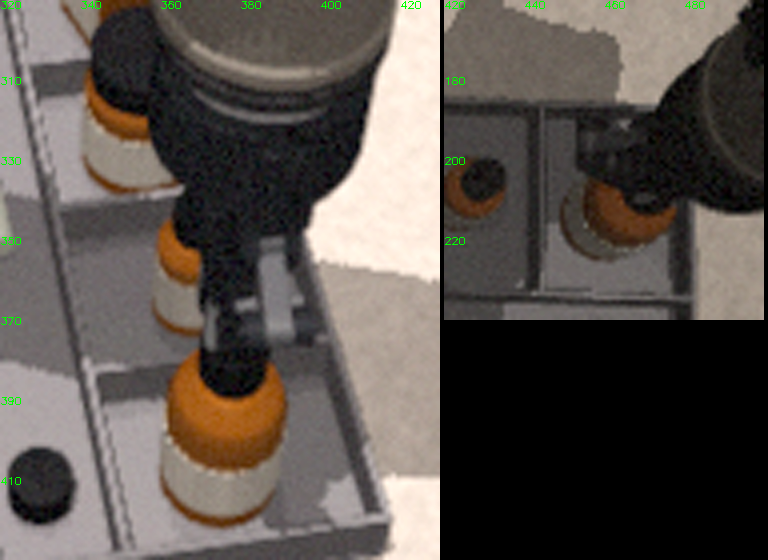

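Emit:
carry_out([
  [[0,0,-4],0],
  [[0,0,-9],0],
  [[-5,-1.5,-9],0],
  [[-10,-4,-9],0],
  [[-15,-7,-9],0],
  [[-20,-10,-9],0],
  [[-24.5,-11,-9],0],
  [[-24.5,-11,-4],0],
  [[-24.5,-11,1],0],
  [[-24.5,-11,4],0],
])

```text
t: 6.88
eef_pos: [0.6708, -0.1014, 0.0578]
tool_rot: [-0.001, -0.679, 0.734, -0.0]
contact_force: [-0.0, 0.1, 0.6]
gripper_width: 0.101
```

Emit:
carry_out([
  [[0,0,0],0],
  [[0,0,0.8],0],
  [[0,0,1.5],0],
  [[0,0,1.5],0],
])

```text
t: 7.38
eef_pos: [0.6709, -0.1015, 0.043]
tool_rot: [-0.001, -0.679, 0.734, -0.0]
contact_force: [0.1, -0.2, 0.6]
gripper_width: 0.102
```

```bash
python3 -c "
from h import *
both('b1',(330,190,110,140,4),(330,100,85,100,4))
plan((.67,-.1,.03))
P=[(.67,-.1,0.0),(.67,-.1,.05),(.67,-.1,.03)]
print(proj(P).round(0).tolist(),proj(P,'side').round(0).tolist())"
```

```text
t 7.475 pos [ 0.6712 -0.1015  0.0434] yaw -94.4 z [-0.    -0.002 -1.   ] w 0.099 F [ 0.4 -0.4  0. ]
(0.67, -0.1, 0.03) -> [-0.14, 0.13, 1.34] turn 0.1
[[354.0, 161.0], [356.0, 155.0], [355.0, 157.0]] [[402.0, 293.0], [404.0, 277.0], [403.0, 283.0]]
```

View pics/b1.png

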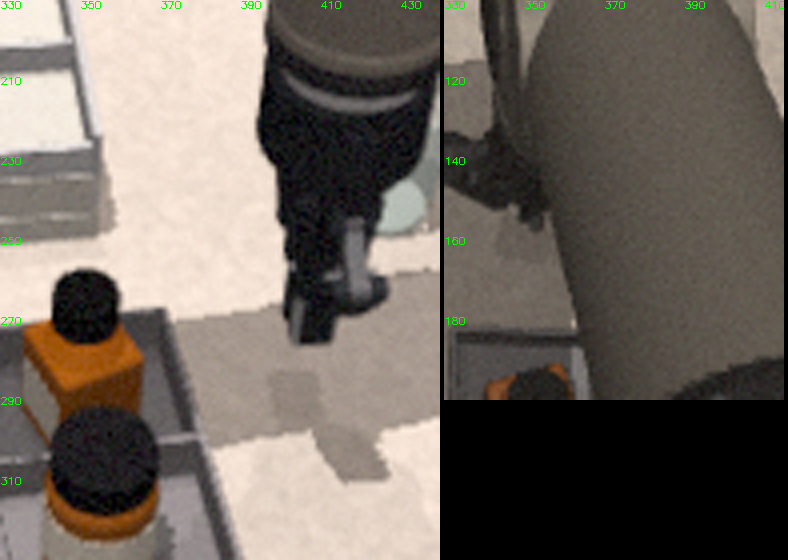

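Emit:
carry_out([
  [[0,0,0.8],0],
  [[0,0,1.6],0],
  [[0,0,2.1],0],
  [[0,0,2.1],0],
])

```text
t: 7.98
eef_pos: [0.6706, -0.1015, 0.0216]
tool_rot: [-0.001, -0.679, 0.734, -0.0]
contact_force: [-0.6, 1.5, 0.7]
gripper_width: 0.101
```

```bash
python3 -c "
from h import *
both('b2',(330,190,110,140,4),(330,100,85,100,4))
plan((.67,-.1,.03))"
```

```text
t 8.075 pos [ 0.6712 -0.1015  0.0223] yaw -94.4 z [-0.    -0.002 -1.   ] w 0.101 F [0.1 0.1 0.2]
(0.67, -0.1, 0.03) -> [-0.14, 0.13, -0.77] turn 0.1
```

View pics/b2.png

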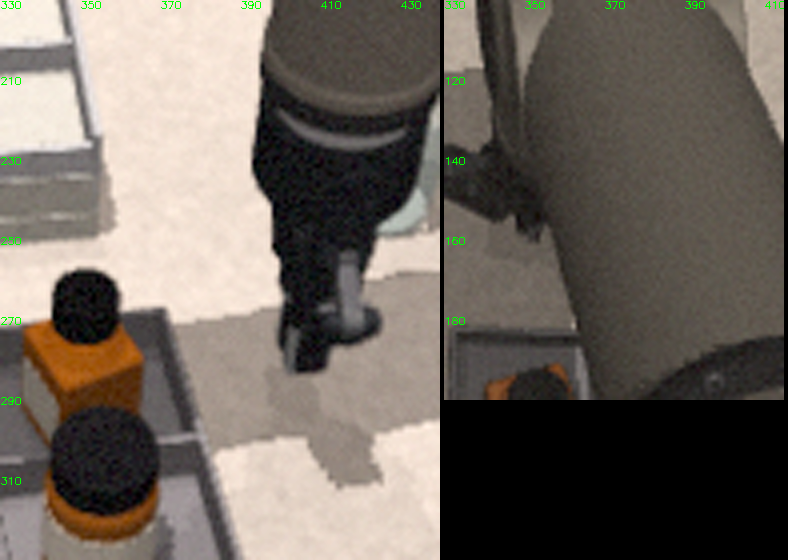

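Emit:
carry_out([
  [[0,0,0.5],0],
  [[0,0,1.0],0],
  [[0,0,1.5],0],
  [[0,0,1.5],0],
])

```text
t: 8.57
eef_pos: [0.6707, -0.1015, 0.0066]
tool_rot: [-0.001, -0.679, 0.734, -0.0]
contact_force: [0.5, -0.4, 0.3]
gripper_width: 0.099
```

Emit:
carry_out([
  [[0,0,0.4],0],
  [[0,0,0.8],0],
  [[0,0,0.8],0],
])

```text
t: 8.95
eef_pos: [0.6703, -0.1015, -0.0019]
tool_rot: [-0.001, -0.679, 0.734, 0.0]
contact_force: [-0.2, -0.7, -0.1]
gripper_width: 0.102
```

```bash
python3 -c "
from h import *
both('b3',(330,190,110,140,4),(330,100,85,100,4))
plan((.67,-.1,.03))"
```

```text
t 9.05 pos [ 0.6707 -0.1015 -0.0014] yaw -94.4 z [-0.001 -0.002 -1.   ] w 0.1 F [ 0.1 -0.1  0.4]
(0.67, -0.1, 0.03) -> [-0.14, 0.09, -3.14] turn 0.1
```

View pics/b3.png

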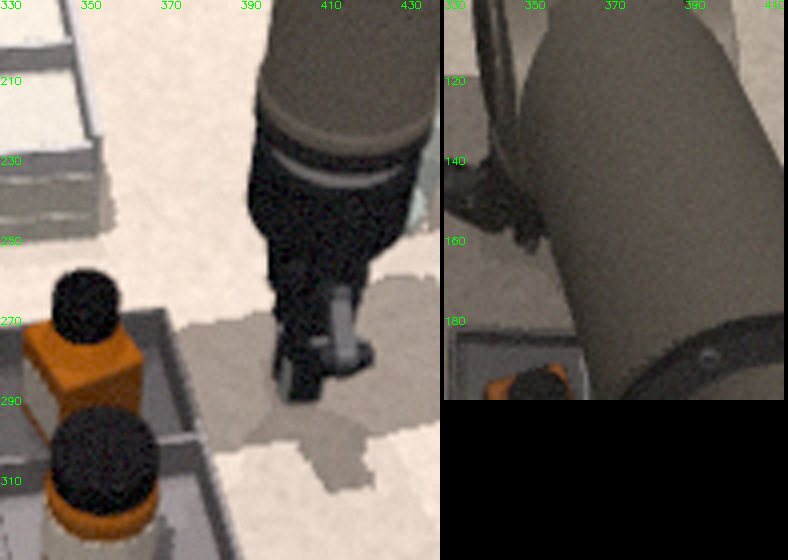

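Emit:
carry_out([
  [[0,0,0.3],0],
  [[0,0,0.3],0],
])

```text
t: 9.3
eef_pos: [0.6705, -0.1015, -0.0046]
tool_rot: [-0.001, -0.679, 0.734, -0.0]
contact_force: [0.1, 0.2, 0.3]
gripper_width: 0.101
```

Emit:
carry_out([
  [[0,0,0.3],0],
  [[0,0,0.3],0],
])

```text
t: 9.55
eef_pos: [0.6702, -0.1015, -0.008]
tool_rot: [-0.001, -0.679, 0.734, 0.0]
contact_force: [-0.2, 0.0, 1.9]
gripper_width: 0.095
```

Emit:
carry_out([
  [[0,0,0.2],0],
  [[0,0,0.2],0],
])

```text
t: 9.8
eef_pos: [0.67, -0.1015, -0.0102]
tool_rot: [-0.002, -0.679, 0.734, 0.0]
contact_force: [-0.7, 0.4, -0.7]
gripper_width: 0.098
```

Emit:
carry_out([
  [[0,0,0.2],0],
  [[0,0,0.2],0],
])

```text
t: 10.05
eef_pos: [0.6699, -0.1014, -0.0124]
tool_rot: [-0.002, -0.679, 0.734, 0.0]
contact_force: [0.8, 0.4, -0.7]
gripper_width: 0.099
```

Emit:
carry_out([
  [[0,0,0.2],0],
  [[0,0,0.2],0],
])

```text
t: 10.3
eef_pos: [0.6697, -0.1014, -0.0147]
tool_rot: [-0.002, -0.679, 0.734, 0.001]
contact_force: [-0.4, -0.6, -0.1]
gripper_width: 0.101
```

Emit:
carry_out([
  [[0,0,0.3],0],
  [[0,0,0.3],0],
])

```text
t: 10.55
eef_pos: [0.6694, -0.1015, -0.018]
tool_rot: [-0.002, -0.679, 0.734, 0.001]
contact_force: [0.2, -0.1, -0.1]
gripper_width: 0.1
```

Emit:
carry_out([
  [[0,0,0.3],0],
  [[0,0,0.3],0],
])

```text
t: 10.8
eef_pos: [0.6694, -0.1015, -0.0211]
tool_rot: [-0.002, -0.679, 0.734, 0.001]
contact_force: [0.3, 0.0, -0.3]
gripper_width: 0.099
```

```bash
python3 -c "
from h import *
both('b4',(330,190,110,140,4),(330,100,85,100,4))
for t in('b1','b2','b3','b4'):
    g=cv2.cvtColor(cv2.imread(f'pics/{t}s_full.png'),cv2.COLOR_BGR2GRAY)[250:320,390:425]
    m=g<45; r=np.where(m.sum(1)>=4)[0].max(); print(t,'low row',250+r,'cols',390+np.where(m[r-2])[0][[0,-1]])
    for c in (398,401,404,407,410): print(c,g[25:65:2,c-390].tolist())
"
```

```text
b1 low row 275 cols [405 412]
398 [110, 111, 111, 111, 103, 98, 99, 96, 101, 99, 112, 109, 128, 154, 153, 156, 154, 153, 152, 154]
401 [109, 106, 109, 110, 97, 100, 96, 98, 98, 97, 100, 100, 154, 158, 154, 154, 155, 153, 155, 146]
404 [57, 103, 107, 106, 98, 99, 97, 98, 97, 96, 100, 101, 154, 153, 151, 155, 156, 153, 155, 153]
407 [19, 113, 112, 115, 97, 99, 95, 98, 94, 97, 99, 129, 147, 154, 155, 158, 154, 153, 153, 154]
410 [38, 113, 115, 112, 110, 111, 105, 114, 102, 99, 102, 98, 97, 97, 121, 147, 150, 151, 153, 149]
b2 low row 282 cols [404 411]
398 [101, 107, 107, 103, 97, 97, 95, 96, 101, 102, 101, 101, 109, 154, 151, 155, 153, 152, 152, 152]
401 [37, 50, 57, 69, 88, 102, 103, 98, 97, 99, 103, 98, 128, 159, 154, 153, 157, 154, 155, 146]
404 [44, 21, 6, 21, 62, 97, 95, 95, 99, 95, 100, 101, 128, 153, 155, 156, 158, 156, 156, 155]
407 [14, 5, 21, 17, 72, 101, 96, 101, 96, 95, 94, 104, 98, 95, 143, 159, 152, 153, 155, 155]
410 [25, 16, 16, 16, 92, 111, 113, 112, 111, 102, 100, 102, 97, 96, 99, 99, 126, 151, 152, 152]
b3 low row 290 cols [402 409]
398 [94, 82, 64, 40, 40, 81, 90, 9
[... 206 characters left out ...]
, 98, 126, 145, 156, 156, 155, 156, 155]
407 [42, 23, 18, 14, 16, 12, 15, 13, 83, 97, 100, 99, 97, 98, 98, 126, 148, 153, 155, 153]
410 [75, 34, 37, 11, 6, 47, 63, 84, 109, 98, 101, 102, 98, 99, 99, 98, 97, 95, 142, 153]
b4 low row 296 cols [401 407]
398 [9, 44, 55, 24, 9, 22, 32, 31, 44, 60, 75, 96, 102, 130, 152, 156, 154, 154, 154, 155]
401 [17, 15, 14, 3, 15, 23, 47, 47, 28, 15, 5, 77, 101, 125, 156, 155, 157, 156, 155, 149]
404 [16, 17, 14, 19, 20, 16, 25, 14, 20, 20, 18, 83, 99, 98, 97, 124, 151, 155, 155, 156]
407 [15, 16, 4, 60, 49, 22, 20, 10, 10, 11, 27, 96, 100, 99, 101, 101, 99, 97, 154, 156]
410 [25, 32, 34, 54, 46, 40, 34, 18, 71, 102, 103, 102, 98, 99, 99, 97, 95, 96, 93, 130]
```

Emit:
carry_out([
  [[0,0,0.3],0],
  [[0,0,0.6],0],
  [[0,0,0.6],0],
])

```text
t: 11.28
eef_pos: [0.6694, -0.1015, -0.0215]
tool_rot: [-0.003, -0.679, 0.734, 0.001]
contact_force: [-16.6, 1.1, 42.6]
gripper_width: 0.097
```

Emit:
carry_out([
  [[0,0,0.3],0],
  [[0,0,0.3],0],
])

```text
t: 11.52
eef_pos: [0.6694, -0.1015, -0.0213]
tool_rot: [-0.003, -0.679, 0.734, 0.0]
contact_force: [-9.9, 1.4, 23.8]
gripper_width: 0.1
```

Emit:
carry_out([
  [[0,0,0.3],0],
  [[0,0,0.3],0],
])

```text
t: 11.78
eef_pos: [0.6693, -0.1015, -0.0213]
tool_rot: [-0.003, -0.679, 0.734, 0.0]
contact_force: [-9.3, 1.3, 22.0]
gripper_width: 0.103
```

Emit:
carry_out([
  [[0,0,-4],0],
  [[0,0,-9],0],
  [[0,0,-14.5],0],
  [[4,1.5,-14.5],0],
  [[9,4,-14.5],0],
  [[14,7,-14.5],0],
  [[19,9.5,-14.5],0],
  [[24.5,10.5,-14.5],0],
  [[24.5,10.5,-14.5],0],
], hand=0.65)

```text
t: 12.9
eef_pos: [0.5428, -0.3438, 0.1251]
tool_rot: [-0.005, -0.675, 0.737, -0.001]
contact_force: [0.9, 0.1, 0.4]
gripper_width: 0.647
```

```bash
python3 -c "
from h import *
plan((.544,-.3365,.067))"
```

```text
t 12.9 pos [ 0.5428 -0.3438  0.1251] yaw -95.0 z [-0.006 -0.007 -1.   ] w 0.647 F [0.9 0.1 0.4]
(0.544, -0.3365, 0.067) -> [-0.78, -0.09, 5.8] turn -0.5
```

Emit:
carry_out([
  [[-0.8,-0.1,0],-0.5],
  [[-0.8,-0.1,2],-0.5],
  [[-0.8,-0.1,4],-0.5],
  [[-0.8,-0.1,5.8],-0.5],
  [[-0.8,-0.1,5.8],-0.5],
  [[-0.8,-0.1,5.8],-0.5],
])

```text
t: 13.65
eef_pos: [0.5444, -0.3364, 0.0671]
tool_rot: [-0.005, -0.679, 0.734, -0.001]
contact_force: [-0.7, 0.6, 0.2]
gripper_width: 0.652
```

Emit:
carry_out([
  [[0,0,0],0],
  [[0,0,0],0],
  [[0,0,0],0],
  [[0,0,0],0],
  [[0,0,0],0],
  [[0,0,0],0],
], hand=0.1, newtons=40)

```text
t: 14.4
eef_pos: [0.545, -0.337, 0.0679]
tool_rot: [-0.005, -0.679, 0.735, -0.002]
contact_force: [0.2, -1.4, 6.4]
gripper_width: 0.317
```

Emit:
carry_out([
  [[0,0,-1],0],
  [[0,0,-2],0],
  [[0,0,-3],0],
  [[0,0,-3],0],
])

```text
t: 14.9
eef_pos: [0.5459, -0.3369, 0.0991]
tool_rot: [-0.004, -0.679, 0.735, -0.002]
contact_force: [-0.5, -1.2, -1.8]
gripper_width: 0.316
```

```bash
python3 -c "
from h import *
plan((.545,-.337,.235),(.5644,.1673,.235))"
```

```text
t 14.9 pos [ 0.5459 -0.3369  0.0991] yaw -94.5 z [-0.003 -0.009 -1.   ] w 0.316 F [-0.5 -1.2 -1.8]
(0.545, -0.337, 0.235) -> [0.15, 0.12, -13.59] turn -0.0
(0.5644, 0.1673, 0.235) -> [-50.28, 2.17, -14.07] turn -0.0
```

Held: force z about −2 N, matching 220 g, and the width matches the cap. Lift and carry.

Emit:
carry_out([
  [[0,0,-4.5],0],
  [[0,0,-9],0],
  [[0,0,-13.6],0],
  [[-4,0,-13.6],0],
  [[-9,0.3,-13.7],0],
  [[-14,0.6,-13.8],0],
  [[-19,0.8,-13.8],0],
  [[-24,1,-13.8],0],
  [[-29,1.2,-13.8],0],
  [[-34,1.4,-13.9],0],
])

```text
t: 16.15
eef_pos: [0.5587, 0.0059, 0.2346]
tool_rot: [-0.005, -0.679, 0.735, -0.002]
contact_force: [1.5, -0.1, -1.4]
gripper_width: 0.313
```

```bash
python3 -c "
from h import *
plan((.5644,.1673,.235),(.5644,.1673,.115))"
```

```text
t 16.15 pos [0.5587 0.0059 0.2346] yaw -94.5 z [-0.004 -0.01  -1.   ] w 0.313 F [ 1.5 -0.1 -1.4]
(0.5644, 0.1673, 0.235) -> [-16.13, 0.71, -0.2] turn -0.0
(0.5644, 0.1673, 0.115) -> [-16.25, 0.68, 11.8] turn -0.0
```

Emit:
carry_out([
  [[-5,0.2,0],0],
  [[-10,0.4,0],0],
  [[-14,0.6,0],0],
  [[-16.2,0.7,0],0],
  [[-16.2,0.7,4],0],
  [[-16.2,0.7,8],0],
  [[-16.2,0.7,8],0],
])

```text
t: 17.02
eef_pos: [0.5616, 0.166, 0.1499]
tool_rot: [-0.008, -0.679, 0.734, -0.001]
contact_force: [-0.0, -0.2, -1.7]
gripper_width: 0.317
```

```bash
python3 -c "
from h import *
both('p1',(265,125,100,130,4),(130,155,90,120,4))
plan((.5644,.1673,.115))
print(proj(place((.5289,.2123,-.0795),[(.039,-.042,.09),(.039,-.042,.15)]),'side'))"
```

```text
t 17.125 pos [0.5646 0.1674 0.1538] yaw -94.5 z [-0.003 -0.009 -1.   ] w 0.319 F [ 0.8  0.5 -1.3]
(0.5644, 0.1673, 0.115) -> [-0.02, 0.01, 3.88] turn -0.0
[[326.15985695 183.57931463]
 [326.36090359 162.14683819]]
```

View pics/p1.png

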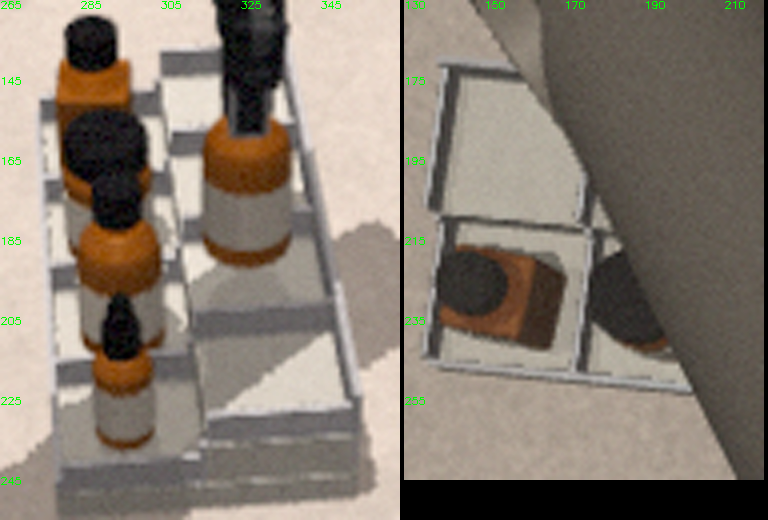

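Emit:
carry_out([
  [[0,0,1.5],0],
  [[0,0,3],0],
  [[0,0,3.7],0],
  [[0,0,3.9],0],
  [[0,0,4.0],0],
  [[0,0,4.0],0],
])

```text
t: 17.88
eef_pos: [0.5647, 0.1672, 0.1141]
tool_rot: [-0.004, -0.679, 0.735, -0.002]
contact_force: [0.0, -0.5, -0.7]
gripper_width: 0.311
```

Emit:
carry_out([
  [[0,0,0.15],0],
  [[0,0,0.15],0],
])

```text
t: 18.12
eef_pos: [0.5651, 0.1673, 0.113]
tool_rot: [-0.004, -0.679, 0.735, -0.003]
contact_force: [0.4, -0.7, 0.3]
gripper_width: 0.313
```

Emit:
carry_out([
  [[0,0,0.1],0],
  [[0,0,0.1],0],
  [[0,0,0.1],0],
  [[0,0,0.1],0],
  [[0,0,-2],0],
  [[0,0,-5],0],
  [[0,0,-10],0],
  [[5,0,-10],0],
  [[10,0,-10],0],
], hand=0.6)

```text
t: 19.25
eef_pos: [0.5576, 0.0679, 0.2147]
tool_rot: [-0.003, -0.679, 0.734, -0.003]
contact_force: [0.2, -0.4, -0.4]
gripper_width: 0.6
```

```bash
python3 -c "
from h import *
both('p2',(265,125,100,130,4),(130,155,170,115,4))
from h import look
import numpy as np
plan((.549,-.2516,.2),(.549,-.2516,.05))"
```

```text
t 19.35 pos [0.5573 0.0611 0.2137] yaw -95.1 z [-0.003 -0.013 -1.   ] w 0.6 F [-0.1 -0.2 -0.1]
(0.549, -0.2516, 0.2) -> [31.2, -1.94, 1.77] turn -0.6
(0.549, -0.2516, 0.05) -> [31.0, -1.96, 16.77] turn -0.6
```

Emit:
carry_out([
  [[5,-0.3,0],-0.6],
  [[10,-0.6,0.5],-0.6],
  [[15,-1,1],-0.6],
  [[20,-1.3,1.5],-0.6],
  [[25,-1.6,2],-0.6],
  [[29,-1.8,3],-0.6],
  [[31.1,-2,5],-0.6],
  [[31.1,-2,7.5],-0.6],
  [[31.1,-2,9],-0.6],
  [[31.1,-2,9],-0.6],
], hand=0.5)

```text
t: 20.6
eef_pos: [0.5489, -0.2499, 0.1262]
tool_rot: [-0.006, -0.68, 0.733, -0.002]
contact_force: [-0.6, -0.8, 0.6]
gripper_width: 0.504
```

```bash
python3 -c "
from h import *
both('d1',(330,270,100,110,4),(400,170,80,70,4))
im=cv2.imread('pics/d1.png'); p=cv2.imread('pics/p2.png'); H=560;W=max(im.shape[1],p.shape[1])
q=np.zeros((p.shape[0]//2*1+im.shape[0],W,3),np.uint8)
p2=cv2.resize(p,None,fx=.5,fy=.5,interpolation=cv2.INTER_AREA)
q[:p2.shape[0],:p2.shape[1]]=p2;q[p2.shape[0]:p2.shape[0]+im.shape[0],:im.shape[1]]=im
q=q[:, :800];cv2.imwrite('pics/d1m.png',q[:700] if q.shape[0]<=600 else cv2.resize(q,None,fx=600/q.shape[0],fy=600/q.shape[0]))
plan((.549,-.2516,.047))"
```

```text
t 20.7 pos [ 0.5502 -0.2508  0.1282] yaw -94.4 z [-0.002 -0.013 -1.   ] w 0.499 F [0.6 0.4 0.2]
(0.549, -0.2516, 0.047) -> [-0.01, 0.11, 8.12] turn 0.1
```

View pics/d1m.png

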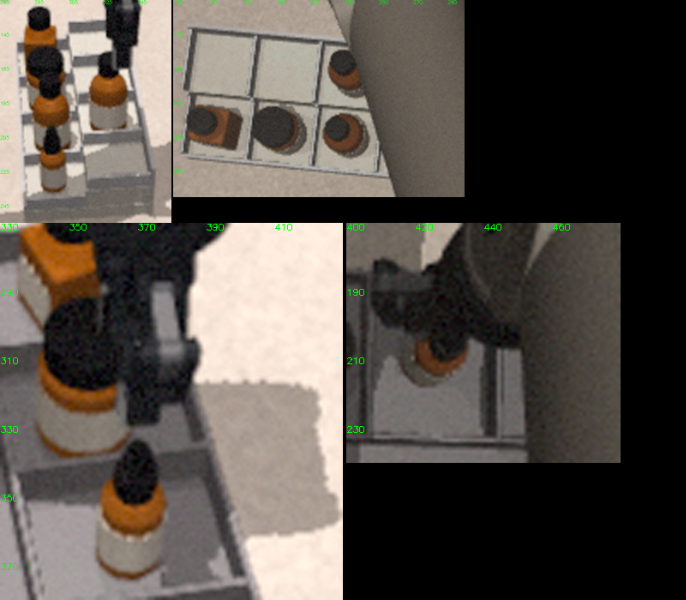

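Emit:
carry_out([
  [[0,0.2,2.5],0],
  [[0,0.2,5],0],
  [[0,0.2,7],0],
  [[0,0.2,8.1],0],
  [[0,0.2,8.1],0],
  [[0,0.2,8.1],0],
])

```text
t: 21.45
eef_pos: [0.5488, -0.2518, 0.048]
tool_rot: [-0.005, -0.68, 0.734, -0.005]
contact_force: [0.1, 0.1, 0.9]
gripper_width: 0.499
```

Emit:
carry_out([
  [[0,0,0],0],
  [[0,0,0],0],
  [[0,0,0],0],
  [[0,0,0],0],
  [[0,0,0],0],
  [[0,0,-0.5],0],
  [[0,0,-1],0],
  [[0,0,-1],0],
], hand=0.05, newtons=30)

```text
t: 22.45
eef_pos: [0.5489, -0.2516, 0.0583]
tool_rot: [-0.005, -0.68, 0.734, -0.005]
contact_force: [0.1, 1.0, -0.3]
gripper_width: 0.239
```

```bash
python3 -c "
from h import *
plan((.5489,-.2516,.17),(.5578,.0836,.17),(.5578,.0836,.095))"
```

```text
t 22.45 pos [ 0.5489 -0.2516  0.0583] yaw -94.4 z [-0.    -0.013 -1.   ] w 0.239 F [ 0.1  1.  -0.3]
(0.5489, -0.2516, 0.17) -> [0.15, -0.01, -11.17] turn 0.1
(0.5578, 0.0836, 0.17) -> [-33.34, 1.66, -11.61] turn 0.1
(0.5578, 0.0836, 0.095) -> [-33.43, 1.67, -4.11] turn 0.1
```

Emit:
carry_out([
  [[0,0,-4],0],
  [[0,0,-8],0],
  [[0,0,-11.2],0],
  [[-5,0.2,-11.3],0],
  [[-10,0.5,-11.3],0],
  [[-15,0.8,-11.4],0],
  [[-20,1,-11.5],0],
  [[-25,1.2,-11.5],0],
  [[-30,1.5,-11.6],0],
  [[-33.4,1.7,-11.6],0],
])

```text
t: 23.7
eef_pos: [0.5569, 0.0872, 0.1699]
tool_rot: [-0.004, -0.681, 0.733, -0.004]
contact_force: [-0.0, -0.7, -1.2]
gripper_width: 0.243
```

Emit:
carry_out([
  [[0,0,0],0],
  [[0,0,0],0],
])

```text
t: 23.95
eef_pos: [0.5567, 0.0865, 0.1696]
tool_rot: [-0.005, -0.681, 0.733, -0.004]
contact_force: [0.2, -0.8, -0.7]
gripper_width: 0.238
```

```bash
python3 -c "
from h import *
plan((.5578,.0836,.094))"
```

```text
t 23.95 pos [0.5567 0.0865 0.1696] yaw -94.2 z [-0.001 -0.013 -1.   ] w 0.238 F [ 0.2 -0.8 -0.7]
(0.5578, 0.0836, 0.094) -> [0.18, -0.13, 7.56] turn 0.3
```

Emit:
carry_out([
  [[0.2,-0.1,2],0],
  [[0.2,-0.1,4],0],
  [[0.2,-0.1,6],0],
  [[0.2,-0.1,7],0],
  [[0.2,-0.1,7.4],0],
  [[0.2,-0.1,7.6],0],
  [[0.2,-0.1,7.6],0],
])

```text
t: 24.82
eef_pos: [0.558, 0.0834, 0.0941]
tool_rot: [-0.004, -0.68, 0.733, -0.005]
contact_force: [-0.3, 0.4, -0.9]
gripper_width: 0.24
```

Emit:
carry_out([
  [[0,0,0.1],0],
  [[0,0,0.1],0],
])

```text
t: 25.08
eef_pos: [0.5585, 0.0835, 0.0938]
tool_rot: [-0.004, -0.68, 0.733, -0.005]
contact_force: [0.0, -0.6, 4.0]
gripper_width: 0.244
```

Emit:
carry_out([
  [[0,0,0],0],
  [[0,0,0],0],
  [[0,0,0],0],
  [[0,0,-2],0],
  [[0,0,-5],0],
  [[0,0,-9],0],
  [[5,0,-9],0],
  [[10,-0.4,-9],0],
  [[15,-0.8,-9],0],
], hand=0.55)

```text
t: 26.2
eef_pos: [0.5551, -0.0669, 0.1859]
tool_rot: [-0.004, -0.681, 0.733, -0.005]
contact_force: [1.1, 0.5, -0.6]
gripper_width: 0.548
```

```bash
python3 -c "
from h import *
plan((.548,-.1695,.12),(.548,-.1695,.043))"
```

```text
t 26.2 pos [ 0.5551 -0.0669  0.1859] yaw -94.2 z [ 0.002 -0.013 -1.   ] w 0.548 F [ 1.1  0.5 -0.6]
(0.548, -0.1695, 0.12) -> [10.2, -0.03, 6.72] turn 0.3
(0.548, -0.1695, 0.043) -> [10.1, -0.01, 14.42] turn 0.3
```

Emit:
carry_out([
  [[5,0,1],0],
  [[9,0,3],0],
  [[10.1,0,6],0],
  [[10.1,0,6],0],
  [[10.1,0,6],0],
], hand=0.76)

```text
t: 26.82
eef_pos: [0.5485, -0.1672, 0.1281]
tool_rot: [-0.003, -0.681, 0.732, -0.005]
contact_force: [-0.2, -0.4, -0.1]
gripper_width: 0.763
```

```bash
python3 -c "
from h import *
both('j1',(310,230,100,120,4),(330,165,90,80,4))
plan((.548,-.1695,.12),(.548,-.1695,.043))"
```

```text
t 26.925 pos [ 0.549  -0.1672  0.1286] yaw -94.1 z [ 0.004 -0.013 -1.   ] w 0.759 F [-0.  -0.3 -0.2]
(0.548, -0.1695, 0.12) -> [0.23, 0.09, 0.87] turn 0.4
(0.548, -0.1695, 0.043) -> [0.13, 0.12, 8.57] turn 0.4
```

View pics/j1.png

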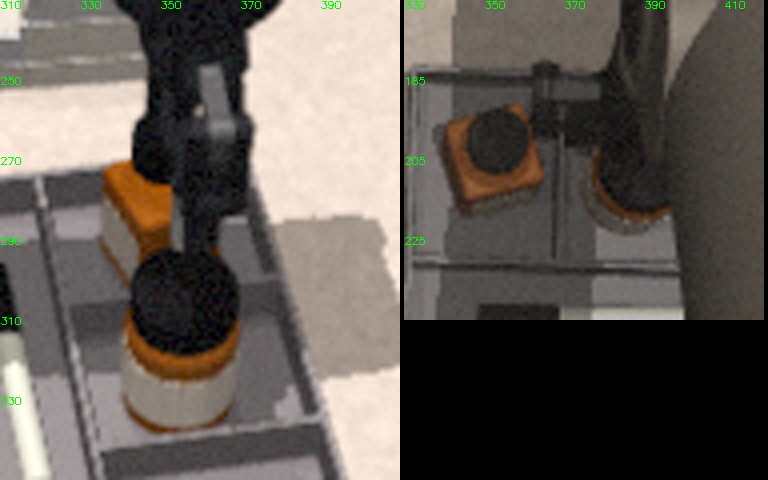

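Emit:
carry_out([
  [[0.2,0.2,2.5],0.4],
  [[0.2,0.2,4.5],0.4],
  [[0.2,0.2,5.5],0.4],
  [[0.2,0.2,6.5],0.4],
  [[0.2,0.2,6.5],0.4],
])

```text
t: 27.55
eef_pos: [0.5471, -0.1697, 0.0635]
tool_rot: [-0.003, -0.679, 0.734, -0.006]
contact_force: [0.7, -0.2, 0.2]
gripper_width: 0.763
```

Emit:
carry_out([
  [[0,0,0.5],0],
  [[0,0,1.0],0],
  [[0,0,1.0],0],
])

```text
t: 27.92
eef_pos: [0.5468, -0.1698, 0.0531]
tool_rot: [-0.003, -0.679, 0.734, -0.006]
contact_force: [-0.3, 1.0, 0.3]
gripper_width: 0.76
```

Emit:
carry_out([
  [[0,0,0.5],0],
  [[0,0,1.0],0],
  [[0,0,1.0],0],
])

```text
t: 28.3
eef_pos: [0.5464, -0.1698, 0.0426]
tool_rot: [-0.004, -0.679, 0.734, -0.005]
contact_force: [-0.0, 0.8, -0.1]
gripper_width: 0.756
```

Emit:
carry_out([
  [[0,0,0],0],
  [[0,0,0],0],
  [[0,0,0],0],
  [[0,0,0],0],
  [[0,0,0],0],
  [[0,0,-0.5],0],
  [[0,0,-1],0],
  [[0,0,-1.5],0],
  [[0,0,-1.5],0],
], hand=0.4, newtons=40)

```text
t: 29.42
eef_pos: [0.5467, -0.1696, 0.058]
tool_rot: [-0.003, -0.679, 0.734, -0.006]
contact_force: [0.2, -0.2, -1.4]
gripper_width: 0.57
```

```bash
python3 -c "
from h import *
plan((.5464,-.17,.20),(.5711,.2511,.20),(.5711,.2511,.09))"
```

```text
t 29.425 pos [ 0.5467 -0.1696  0.058 ] yaw -94.5 z [ 0.003 -0.013 -1.   ] w 0.57 F [ 0.2 -0.2 -1.4]
(0.5464, -0.17, 0.2) -> [0.22, -0.03, -14.2] turn 0.0
(0.5711, 0.2511, 0.2) -> [-41.96, 0.8, -14.72] turn 0.0
(0.5711, 0.2511, 0.09) -> [-42.09, 0.84, -3.72] turn 0.0
```

Emit:
carry_out([
  [[0,0,-5],0],
  [[0,0,-10],0],
  [[0,0,-15],0],
  [[0,0,-17.8],0],
  [[-5,0.1,-17.9],0],
  [[-10,0.2,-17.9],0],
  [[-15,0.3,-18],0],
  [[-20,0.4,-18],0],
  [[-25,0.5,-18.1],0],
  [[-30,0.6,-18.1],0],
])

```text
t: 30.68
eef_pos: [0.5635, 0.1336, 0.2352]
tool_rot: [-0.003, -0.679, 0.734, -0.006]
contact_force: [-0.3, 0.7, -1.3]
gripper_width: 0.572
```

```bash
python3 -c "
from h import *
plan((.5711,.2511,.235),(.5711,.2511,.09))"
```

```text
t 30.675 pos [0.5635 0.1336 0.2352] yaw -94.5 z [ 0.003 -0.013 -1.   ] w 0.572 F [-0.3  0.7 -1.3]
(0.5711, 0.2511, 0.235) -> [-11.78, 0.16, -0.13] turn -0.0
(0.5711, 0.2511, 0.09) -> [-11.96, 0.21, 14.37] turn -0.0
```

Emit:
carry_out([
  [[-4,0,0],0],
  [[-8,0.1,0],0],
  [[-11.8,0.2,0],0],
  [[-11.8,0.2,0],0],
  [[-11.9,0.2,3],0],
  [[-11.9,0.2,6],0],
  [[-11.9,0.2,9],0],
  [[-11.9,0.2,9],0],
])

```text
t: 31.68
eef_pos: [0.5695, 0.2487, 0.1412]
tool_rot: [-0.006, -0.678, 0.735, -0.005]
contact_force: [0.6, -0.1, -1.8]
gripper_width: 0.57
```

```bash
python3 -c "
from h import *
plan((.5711,.2511,.089))"
```

```text
t 31.675 pos [0.5695 0.2487 0.1412] yaw -94.6 z [-0.002 -0.016 -1.   ] w 0.57 F [ 0.6 -0.1 -1.8]
(0.5711, 0.2511, 0.089) -> [-0.33, -0.14, 5.21] turn -0.1
```

Emit:
carry_out([
  [[-0.3,-0.1,0],0],
  [[-0.3,-0.1,2],0],
  [[-0.3,-0.1,3.5],0],
  [[-0.3,-0.1,4.8],0],
  [[-0.3,-0.1,5.1],0],
  [[-0.3,-0.1,5.1],0],
])

```text
t: 32.42
eef_pos: [0.5707, 0.2509, 0.09]
tool_rot: [-0.006, -0.678, 0.735, -0.005]
contact_force: [0.5, -0.4, -1.3]
gripper_width: 0.569
```

Emit:
carry_out([
  [[0,0,0.15],0],
  [[0,0,0.15],0],
])

```text
t: 32.67
eef_pos: [0.5709, 0.251, 0.0888]
tool_rot: [-0.006, -0.678, 0.735, -0.005]
contact_force: [-1.0, -0.3, -1.5]
gripper_width: 0.573
```

Emit:
carry_out([
  [[0,0,0.15],0],
  [[0,0,0.15],0],
])

```text
t: 32.92
eef_pos: [0.5713, 0.2511, 0.0881]
tool_rot: [-0.006, -0.678, 0.735, -0.005]
contact_force: [-0.7, -1.5, 4.0]
gripper_width: 0.575
```

Emit:
carry_out([
  [[0,0,0],0],
  [[0,0,0],0],
  [[0,0,0],0],
  [[0,0,-1.5],0],
  [[0,0,-4],0],
  [[0,0,-9],0],
  [[0,0,-14],0],
  [[5,0,-14],0],
  [[10,0,-14],0],
  [[15,0,-14],0],
], hand=0.72)

```text
t: 34.17
eef_pos: [0.5595, 0.1025, 0.2317]
tool_rot: [-0.005, -0.679, 0.735, -0.006]
contact_force: [0.7, 0.8, 0.0]
gripper_width: 0.719
```

```bash
python3 -c "
from h import *
plan((.558,-.091,.2),(.558,-.091,.12))"
```

```text
t 34.175 pos [0.5595 0.1025 0.2317] yaw -94.5 z [ 0.001 -0.015 -1.   ] w 0.719 F [0.7 0.8 0. ]
(0.558, -0.091, 0.2) -> [19.25, -1.38, 3.47] turn -0.0
(0.558, -0.091, 0.12) -> [19.13, -1.36, 11.47] turn -0.0
```

Emit:
carry_out([
  [[5,-0.3,0],0],
  [[10,-0.7,0],0],
  [[15,-1.1,0.5],0],
  [[19.2,-1.4,3],0],
  [[19.2,-1.4,7],0],
  [[19.1,-1.4,11.5],0],
  [[19.1,-1.4,11.5],0],
  [[19.1,-1.4,11.5],0],
], hand=0.65)

```text
t: 35.17
eef_pos: [0.5597, -0.0905, 0.1217]
tool_rot: [-0.004, -0.679, 0.734, -0.007]
contact_force: [-0.6, -0.4, 0.1]
gripper_width: 0.651
```

```bash
python3 -c "
from h import *
plan((.558,-.091,.058))"
```

```text
t 35.175 pos [ 0.5597 -0.0905  0.1217] yaw -94.5 z [ 0.003 -0.015 -1.   ] w 0.651 F [-0.6 -0.4  0.1]
(0.558, -0.091, 0.058) -> [-0.03, 0.19, 6.37] turn -0.0
```

Emit:
carry_out([
  [[0,0.2,2],0],
  [[0,0.2,4],0],
  [[0,0.2,5],0],
  [[0,0.2,6],0],
  [[0,0.2,6.4],0],
  [[0,0.2,6.4],0],
])

```text
t: 35.92
eef_pos: [0.558, -0.0913, 0.0579]
tool_rot: [-0.004, -0.679, 0.734, -0.007]
contact_force: [-0.8, -0.6, -0.3]
gripper_width: 0.654
```

Emit:
carry_out([
  [[0,0,0],0],
  [[0,0,0],0],
  [[0,0,0],0],
  [[0,0,0],0],
  [[0,0,0],0],
  [[0,0,-0.5],0],
  [[0,0,-1],0],
  [[0,0,-1.5],0],
  [[0,0,-1.5],0],
], hand=0.15)

```text
t: 37.05
eef_pos: [0.5583, -0.0911, 0.0733]
tool_rot: [-0.004, -0.679, 0.734, -0.007]
contact_force: [-0.2, -0.1, -1.4]
gripper_width: 0.375
```

```bash
python3 -c "
from h import *
plan((.558,-.091,.24),(.5778,.3348,.24))"
```

```text
t 37.05 pos [ 0.5583 -0.0911  0.0733] yaw -94.5 z [ 0.004 -0.016 -1.   ] w 0.375 F [-0.2 -0.1 -1.4]
(0.558, -0.091, 0.24) -> [0.25, -0.06, -16.67] turn -0.0
(0.5778, 0.3348, 0.24) -> [-42.35, 1.32, -17.32] turn -0.0
```

Emit:
carry_out([
  [[0,0,-5],0],
  [[0,0,-10],0],
  [[0,0,-16.5],0],
  [[-3,0,-16.8],0],
  [[-8,0.2,-16.9],0],
  [[-13,0.4,-17],0],
  [[-18,0.5,-17],0],
  [[-23,0.7,-17.1],0],
  [[-28,0.8,-17.1],0],
  [[-33,1,-17.2],0],
])

```text
t: 38.3
eef_pos: [0.5734, 0.2426, 0.2399]
tool_rot: [-0.004, -0.679, 0.735, -0.007]
contact_force: [0.1, -0.0, -1.7]
gripper_width: 0.369
```

```bash
python3 -c "
from h import *
plan((.5778,.3348,.24),(.5778,.3348,.15))"
```

```text
t 38.3 pos [0.5734 0.2426 0.2399] yaw -94.5 z [ 0.004 -0.016 -1.   ] w 0.369 F [ 0.1 -0.  -1.7]
(0.5778, 0.3348, 0.24) -> [-9.23, 0.29, -0.16] turn -0.0
(0.5778, 0.3348, 0.15) -> [-9.37, 0.34, 8.84] turn -0.0
```

Emit:
carry_out([
  [[-4,0.1,0],0],
  [[-8,0.3,0],0],
  [[-9.2,0.3,0],0],
  [[-9.2,0.3,0],0],
  [[-9.3,0.3,3],0],
  [[-9.3,0.3,6],0],
  [[-9.3,0.3,8.8],0],
  [[-9.3,0.3,8.8],0],
])

```text
t: 39.3
eef_pos: [0.5776, 0.3305, 0.1481]
tool_rot: [-0.007, -0.678, 0.735, -0.007]
contact_force: [-0.6, -0.4, -1.3]
gripper_width: 0.374
```

```bash
python3 -c "
from h import *
plan((.5778,.3348,.1045))"
```

```text
t 39.3 pos [0.5776 0.3305 0.1481] yaw -94.7 z [ 0.   -0.02 -1.  ] w 0.374 F [-0.6 -0.4 -1.3]
(0.5778, 0.3348, 0.1045) -> [-0.52, 0.02, 4.35] turn -0.2
```

Emit:
carry_out([
  [[-0.5,0,0],0],
  [[-0.5,0,1.5],0],
  [[-0.5,0,3],0],
  [[-0.5,0,4],0],
  [[-0.5,0,4.3],0],
  [[-0.5,0,4.3],0],
])

```text
t: 40.05
eef_pos: [0.578, 0.3346, 0.1049]
tool_rot: [-0.007, -0.678, 0.735, -0.007]
contact_force: [-0.2, 0.4, -0.8]
gripper_width: 0.372
```

Emit:
carry_out([
  [[0,0,0.2],0],
  [[0,0,0.2],0],
])

```text
t: 40.3
eef_pos: [0.5784, 0.335, 0.1036]
tool_rot: [-0.006, -0.678, 0.735, -0.007]
contact_force: [0.6, -0.2, 1.9]
gripper_width: 0.373
```

Emit:
carry_out([
  [[0,0,0.1],0],
  [[0,0,0.1],0],
  [[0,0,0.1],0],
  [[0,0,0.1],0],
  [[0,0,-2],0],
  [[0,0,-5],0],
  [[0,0,-10],0],
  [[0,0,-14],0],
], hand=0.62)

```text
t: 41.3
eef_pos: [0.5786, 0.3384, 0.2475]
tool_rot: [-0.005, -0.678, 0.735, -0.008]
contact_force: [0.5, -0.2, 0.8]
gripper_width: 0.617
```

Emit:
carry_out([
  [[6,0,-1],0],
  [[12,0,-1],0],
  [[18,0,-1],0],
  [[24,0,-1],0],
  [[30,0,-1],0],
  [[36,0,-1],0],
  [[42,0,-1],0],
  [[48,0,-1],0],
  [[54,0,-1],0],
  [[58,0,-1],0],
])

```text
t: 42.55
eef_pos: [0.5308, -0.2427, 0.2693]
tool_rot: [-0.005, -0.677, 0.736, -0.009]
contact_force: [1.4, -0.0, 0.5]
gripper_width: 0.616
```

```bash
python3 -c "
from h import *
both('f',(260,110,105,145,4),(128,160,90,60,4))
a=look('side','fs',262,112,103,145,4);b=look('top','ft',130,160,170,110,2)
H=max(a.shape[0],b.shape[0]);p=lambda i:cv2.copyMakeBorder(i,0,H-i.shape[0],0,4,0)
cv2.imwrite('pics/final.png',np.hstack([p(a),p(b)]));plan()"
```

```text
t 42.75 pos [ 0.5315 -0.2396  0.2687] yaw -94.7 z [ 0.005 -0.017 -1.   ] w 0.62 F [-1.   0.5  0.7]
```

View pics/final.png

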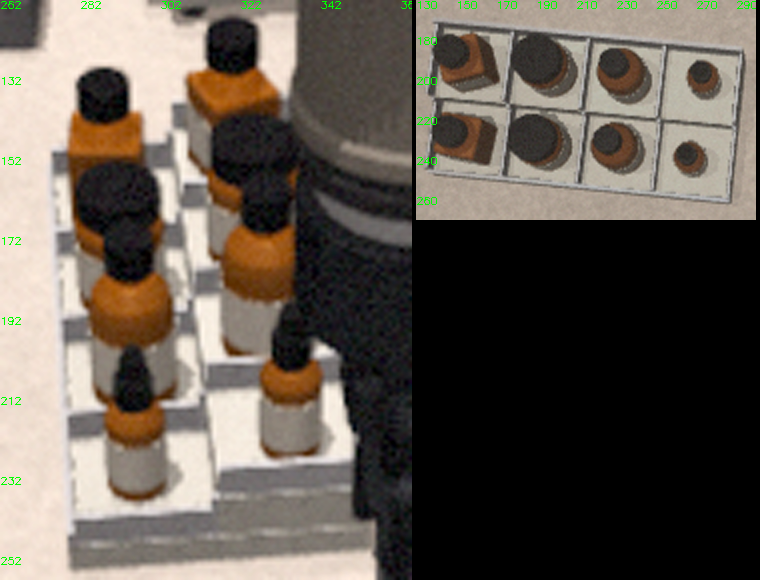

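All eight bottles stand upright: the back row (top view, row about 195) repeats the front row in each lane: square, jar, round, dropper. The arm is clear, so I'm handing in.

```bash
python3 -c "
from station import bot
print(bot.hand_in())"
```

```text
the job is handed in; nothing more can be done
None
```

All four new bottles are on the back step, each behind the old bottle of its shape: square, jar, round, dropper from left to right as the robot sees it. I gripped each by its cap or collar and set it down with light contact before releasing. The job was handed in at about 43 s; no verdict was reported.

- **Last checks:** The final side and top pictures show all eight bottles upright and in the matching lanes. The old bottles look unmoved by eye; I did not measure them again. The gripper was open and clear of everything.
- **First grasp missed:** My first grip on the round bottle closed above its cap. I lowered the closed fingers onto bare bench and found the reported tool height about 38 mm too low. Correcting for that, every later grasp and placing worked. The bench contact peaked at about 43 N on the fingertips.
- **Camera disagreement:** The side camera differed from the top-camera fit by about 3 to 5 pixels (up to about 5 mm). That was within what the grip and lanes allow, so I did not refine it.

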